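Run a row of ball bearings home in the feed track and shut the gate

ROBOT

A 6-joint arm with a two-finger parallel gripper is mounted at the origin on a cart in front of the work surface, level with it; the furniture and walls round the work are solid. World frame = base frame: x ahead of the robot, y to its left, z up, the work surface at z = 0. Lengths are in m, angles in rad, forces in N, time in s.
With the tool pointing down it reaches from about 0.35 to 0.775 m from the base axis. Payload 7.3 kg.
Tool frame: the origin (TCP) lies on the centre line of the jaws, within the pads' length; the fingertips stand 17 mm ahead of it and the grasp point (between the pads) lies 2 mm behind it (robot.tcp_to_tips is the distance from the TCP to the fingertips, in m); z points along the fingers, y is the line along which they close (so a half turn about z gives the same grasp; the last joint's range is limited). The gripper opens to 92 mm and grips with 3 to 60 N. Pads are 19 mm wide; open, the fingers measure 130 mm over their backs; the gripper's body (75 mm by 190 mm) begins 47 mm behind the grasp point.
Start: joints at [1.021, 0.342, 1.524, -0, 1.275, -0.146], TCP at [0.206, 0.483, 0.244] pointing down, gripper open.
Joint ranges: [-2.53, 2.53], [-0.77, 2.02], [0.04, 2.7], [-1, 4.14], [0.28, 2.66], [-3.11, 3.11]. Speed limits (rad/s): [2.57, 2.57, 3.14, 3.14, 3.14, 3.14].

INTERFACE

Orientations are given as [roll, pitch, yaw] about the fixed x, y, z axes, in that order (R = Rz(yaw) Ry(pitch) Rx(roll)).
In Python, from cell import robot gives the robot as it stands. The module is installed in compiled form; this text tells all that it offers.
- The arm moves only by the tool carry_out, never from a script. Its argument "commands" is a list of rows, each a list of 3 entries, a list of its own where there are three numbers: the shift along the tool's x, y, z in m, then the turn about the tool's z in rad, then the opening, from 0 (shut) to 1 (fully open). In form: [[[dx, dy, dz], yaw, claw], ...]. A call has 1 to 20 rows; each row shifts and turns the commanded pose from where the row before left it, along the tool's axes as they then stand; what a row does not reach is not made up. A row lasts 1/8 s, in which the tool goes at most 62.5 mm and 10.7 degrees, less where a joint would pass 70% of its speed; a pose out of reach is approached as far as the arm can. A call is refused whole if a number of a shift passes 0.0625 or a number of a turn 0.188, either way. A call with a gripper value outside its range is refused whole. The fingers move at their own pace and stop on an object; "newtons" is the grip in N (left out, the last holds). Time passes only in rows, so rows that do not move let the fingers close. It gives the time, the measured TCP pose, the force, the opening and the grip force at its end, in the units of the state.
- robot.observe(): the state, without advancing time (a new reading comes with each control period).
- robot.read_camera(name): name is "side" or "top" or "wrist"; returns a dict with "pixels" (420x560x3 uint8, red, green, blue), "fx", "fy", "cx", "cy" (pixels), "k1" (the pictures are not rectified: a ray, as slopes to the right and down, at radius r is drawn at 1 + k1 r^2 times it, then the intrinsics apply), "view" (4x4, takes a point from world to camera coordinates); the wrist camera has in their place "T_tool_cam" (4x4, takes a point from camera to tool coordinates, whose origin is the TCP and whose axes are the flange's). Camera axes: x right, y up, looking along -z (the intrinsics and any distortion apply to the point x, -y, -z); pixel columns grow to the right and rows downward; lengths in m; the calibration is good to about 2 mm. A picture is of the moment at which its call begins: read the wrist's pose just before it. There is no depth.
- robot.hand_in(): hands the job in; it is judged then, once.
Trained networks look in a picture, given as the dict that the camera call returned (one of the last four; its "shot" number tells which), for a name from the list of things; names that differ only in an ending like _2 or _b are one class to them, and where a whole thing is asked for, a point or a joint stands for the part that bears it (a point fixed in the world has none). Each returns a list of dicts, best first, with "p" (0 to 1); they miss things now and then, are a little off and sometimes report something else, mostly with a low value. They report only what shows in the picture. A call takes as long as a camera call. They do not tell look-alikes from the thing itself.
- robot.find_in(picture, name): "at" ([column, row] in pixels, amid what is visible of it).
- robot.tip_of(picture, name): "at" ([column, row] in pixels: a listed point, or the origin of a listed thing).
The state is a dict: "time": time; "qpos": joint angles; "qvel": joint speeds; "joint_efforts": joint torques, N m; "tool_pos": TCP position; "tool_rot": TCP orientation; "contact_force": force on the tool from outside, world axes, zero at the start; "torque": the same for the moment, N m; "opening": finger opening in m; "grip_force": force on a finger pad.
Only numpy, scipy, OpenCV 4.12 (cv2) and the standard library are available. Lean on these libraries where they do the work, as an engineer would, in place of code of your own. Each camera call takes 0.05 s, during which the arm holds its last target. There are 200 camera calls.

TASK

With a fingertip or shut fingers, push the row of four ball bearings along the feed track as one train, from behind the last one, until the front bearing sits against the end stop and the row is closed up. Then push the swing gate fully shut across the track behind the last bearing. Only push: do not lift the bearings out of the track, and leave the other things on the bench where they are.

Things in the scene. Friction and masses are not known exactly. Their poses are not given: they have to be found in the camera images.
- rail: Aluminium feed track screwed to the bench, 400 mm long (y), 70 mm wide (x). Origin: centre of its underside, on the bench top; z up; +y runs along the track to the end stop; +x is the far side, -x the robot's side. Floor 5 mm high; side walls 49.5 mm apart, 6 mm thick, tops 10 mm high, so bearings stand 9 mm proud of them. The loading end, y=-200 mm, is open. Flat screw lugs stick out at the sides.
- stop_face (a point): Centre of the end stop's face, 15 mm above the bench, at track x=0, y=+185 mm. The stop is a steel block across the track, 24 mm high.
- gate_pivot (a point): The gate's vertical pivot axis, 22 mm above the bench, at track x=-52, y=-12 mm (on the robot's side of the track).
- bearing_1: Steel ball bearing, 47 mm outside diameter, 14 mm high, about 0.11 kg, lying flat in the track. Origin: centre of its underside. Number 1 of 4 counted from the end stop; the front one: its centre is at track y=+161.5 mm when it touches the stop.
- bearing_2: Steel ball bearing, 47 mm outside diameter, 14 mm high, about 0.11 kg, lying flat in the track. Origin: centre of its underside. Number 2 of 4 counted from the end stop; it starts touching its neighbours.
- bearing_3: Steel ball bearing, 47 mm outside diameter, 14 mm high, about 0.11 kg, lying flat in the track. Origin: centre of its underside. Number 3 of 4 counted from the end stop; it starts touching its neighbours.
- bearing_4: Steel ball bearing, 47 mm outside diameter, 14 mm high, about 0.11 kg, lying flat in the track. Origin: centre of its underside. Number 4 of 4 counted from the end stop; the last one, pushed from its loading-end side: its centre is at about track y=+20.5 mm when the closed-up row is home, and it starts 50 to 95 mm short of that.
- gate (a joint): Swing gate: steel bar 10 mm wide, 90 mm long, at heights 12.5 to 20.5 mm, that turns level above the walls. 0 rad: shut, at a hard stop, the bar straight across the track (along +x), 4 mm behind the last bearing of a home row. 1.57: beside the track, pointing to the loading end; more: further out, toward the robot. Starts at 1.7 to 2.1; light friction (under 1 N at the pin) keeps it where it is left.
- gate_pin (a point): Upright round pin, 10 mm diameter (13 mm grip look at its top), at the free end of the gate bar, 88 mm from the pivot; its top is 48 mm above the bench. This point is on the pin's axis, 30 mm above the bench.
- bolt: Bystander: steel hex bolt standing on its head, 58 mm tall, beside the far wall of the track. Origin: centre of its underside.
- vacuum_cup: Bystander: blue bellows vacuum cup, 45 mm diameter, 43 mm tall, on the far side near the stop end. Origin: centre of its underside.
- marker: Bystander: black marker lying down, 135 mm long, 16 mm thick, on the far side near the loading end. Origin: centre of its underside.
- hex_key: Bystander: small steel hex key lying flat, 92 mm long, on the near side of the track by the stop end. Origin: centre of its underside.
- tape_measure: Bystander: tape measure, 37x78x65 mm, standing left of the track. Origin: centre of its underside.
Things that resemble listed ones, but are neither listed nor needed, are in the scene too. Leave any orange look-alike of the bearing_4 alone.

How it is judged:
By the outcome, as a careful person would: the job done as asked, in the order asked, and still so for the second after the job is handed in, with the robot touching nothing.
It also fails if it takes over 59 s, if anything falls off the work surface, if the arm or the gripper's body presses on something with over 40 N, if the wrist force passes 120 N, or if a joint passes its speed limit or range.

## Working session

There is one attempt and no reset: what is moved stays moved. The work goes in short steps, Python scripts to look and compute and a tool call to move; the robot and the scene stay as the last step left them, time stands still between calls to the robot, and variables do not carry over. Pictures are saved under pics/ and viewed, at most 13 in all, crops included, and the job is handed in when it is done.

Besides the shell and the picture viewer there is one more tool, called after ">>>" as name(argument=value, ...), one argument or row to a line, values as JSON. carry_out: Moves the arm, as the interface text tells. Its arguments: {"type":"object","properties":{"commands":{"type":"array"},"newtons":{"type":"number"}},"required":["commands"]}

```bash
mkdir -p pics
cat > h.py <<'E'
import numpy as np, cv2
from cell import robot
def ray(p,uv,T=None):
    x,y=(uv[0]-p['cx'])/p['fx'],(uv[1]-p['cy'])/p['fy']
    r=np.hypot(x,y); s=r
    for _ in range(30): s=r/(1+p['k1']*s*s)
    f=s/r if r>0 else 1
    d=np.array([x*f,-y*f,-1.])
    C=np.linalg.inv(np.array(p['view'])) if T is None else T
    return C[:3,3],C[:3,:3]@d
def atz(p,uv,z,T=None):
    o,d=ray(p,uv,T); return o+d*(z-o[2])/d[2]
def proj(p,X):
    c=(np.array(p['view'])@np.r_[X,1])[:3]; x,y=c[0]/-c[2],-c[1]/-c[2]; k=1+p['k1']*(x*x+y*y)
    return [p['fx']*x*k+p['cx'],p['fy']*y*k+p['cy']]
def save(p,n): cv2.imwrite('pics/'+n,cv2.cvtColor(p['pixels'],cv2.COLOR_RGB2BGR))
E
python3 - <<'E'
from h import *
for c in ('top','side'):
    p=robot.read_camera(c); save(p,c+'1.png')
    print(c)
    for n,z in (('stop_face',.015),('gate_pivot',.022),('gate_pin',.03),('rail',0),('bearing_4',.005),('bolt',0),('vacuum_cup',0),('marker',0),('hex_key',0),('tape_measure',0)):
        for d in robot.tip_of(p,n)[:6]: print(n,np.round(d['at']),round(d['p'],2),atz(p,d['at'],z).round(4))
o=robot.observe(); print(o['tool_pos'],o['tool_rot'],o['opening'],robot.tcp_to_tips,o['time'])
E
```

```text
top
stop_face [330. 220.] 0.56 [0.5694 0.089  0.015 ]
gate_pivot [338. 243.] 0.83 [0.5181 0.077  0.022 ]
gate_pin [380. 256.] 0.51 [ 0.487  -0.0052  0.03  ]
rail [340. 218.] 0.95 [0.5761 0.0659 0.    ]
bearing_4 [406. 296.] 0.92 [ 0.4029 -0.0554  0.005 ]
bearing_4 [327. 298.] 0.85 [0.4083 0.1071 0.005 ]
bearing_4 [330. 218.] 0.84 [0.577 0.087 0.005]
bearing_4 [353. 220.] 0.71 [0.569 0.038 0.005]
bearing_4 [288. 213.] 0.64 [0.592  0.1771 0.005 ]
bearing_4 [313. 214.] 0.61 [0.5863 0.1244 0.005 ]
bolt [326. 184.] 0.46 [0.6562 0.0902 0.    ]
bolt [337. 217.] 0.15 [0.5795 0.0721 0.    ]
vacuum_cup [279. 173.] 0.61 [0.6857 0.1917 0.    ]
marker [383. 175.] 0.93 [ 0.67   -0.0399  0.    ]
marker [337. 242.] 0.73 [0.5239 0.0753 0.    ]
hex_key [279. 256.] 0.65 [0.5005 0.2022 0.    ]
hex_key [310. 214.] 0.5 [0.5881 0.1285 0.    ]
tape_measure [178. 292.] 0.79 [0.4367 0.416  0.    ]
side
stop_face [254. 249.] 0.77 [0.6072 0.2532 0.015 ]
stop_face [281. 218.] 0.22 [0.5756 0.1424 0.015 ]
gate_pivot [312. 200.] 0.74 [0.5188 0.0725 0.022 ]
gate_pin [334. 179.] 0.54 [ 0.4818 -0.006   0.03  ]
rail [262. 172.] 0.75 [ 0.6626 -0.0402  0.    ]
rail [291. 206.] 0.58 [0.5659 0.0799 0.    ]
bearing_4 [369. 184.] 0.84 [ 0.3991 -0.0438  0.005 ]
bearing_4 [267. 233.] 0.8 [0.5955 0.1878 0.005 ]
bearing_4 [283. 218.] 0.77 [0.5737 0.1301 0.005 ]
bearing_4 [296. 196.] 0.7 [0.5612 0.0427 0.005 ]
bearing_4 [366. 223.] 0.57 [0.3937 0.1073 0.005 ]
bearing_4 [289. 206.] 0.53 [0.5686 0.0838 0.005 ]
bolt [254. 201.] 0.73 [0.6521 0.0775 0.    ]
bolt [327. 332.] 0.65 [0.4322 0.4204 0.    ]
vacuum_cup [226. 230.] 0.6 [0.6841 0.1932 0.    ]
marker [260. 170.] 0.54 [ 0.6686 -0.0508  0.    ]
hex_key [313. 246.] 0.45 [0.4944 0.2031 0.    ]
tape_measure [329. 332.] 0.79 [0.4297 0.4192 0.    ]
[0.20626861 0.48280501 0.24373699] [ 3.14149837e+00 -1.09702738e-06  2.73778116e+00] 0.09172309806031254 0.017 1.1
```

View pics/top1.png

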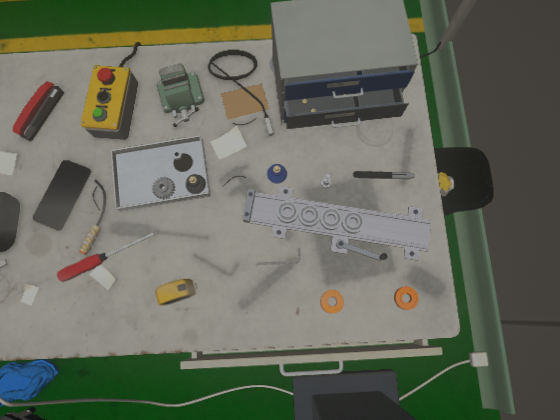

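View pics/side1.png

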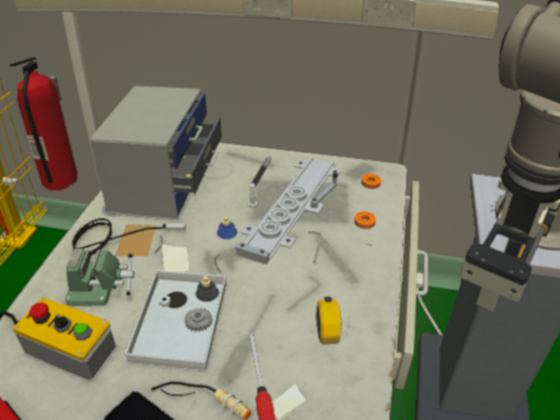

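The row of four steel rings in the track is at top pixels (288,212), (309,214), (331,217) and (353,221). The last is bearing_4, at the loading-end side. The two orange rings at (332,300) and (406,298) are look-alikes on the bare bench and stay untouched. The gate pivot is near (340,243), with the pin end near (383,257). Next I'll hover over the track for a close look.

>>> carry_out(
  commands=[
    [[-0.034, -0.018, 0], 0, 0],
    [[-0.034, -0.018, 0], 0, 0],
    [[-0.034, -0.018, 0], 0, 0],
    [[-0.034, -0.018, 0], 0, 0],
    [[-0.034, -0.018, 0], 0, 0],
    [[-0.034, -0.018, 0], 0, 0],
    [[-0.034, -0.018, 0], 0, 0],
    [[-0.034, -0.018, 0], 0, 0],
    [[-0.034, -0.018, 0], 0, 0],
    [[-0.034, -0.018, 0], 0, 0],
    [[-0.034, -0.018, 0], 0, 0],
    [[-0.034, -0.018, 0], 0, 0],
    [[-0.034, -0.018, 0], 0, 0],
    [[-0.034, -0.018, 0], 0, 0],
    [[0, 0, 0], -0.12, 0],
    [[0, 0, 0], -0.12, 0],
    [[0, 0, 0], 0, 0],
  ],
  newtons=40,
)

```text
time: 3.22
tool_pos: [0.545, 0.0639, 0.2436]
tool_rot: [3.142, -0.0, 2.977]
contact_force: [0.7, 0.5, -0.3]
opening: 0.0003
grip_force: 0.0
```

```bash
cat >> h.py <<'E'
from scipy.spatial.transform import Rotation as Ro
def wrist():
    o=robot.observe(); W=np.eye(4); W[:3,:3]=Ro.from_euler('xyz',o['tool_rot']).as_matrix(); W[:3,3]=o['tool_pos']
    p=robot.read_camera('wrist'); C=W@np.array(p['T_tool_cam']); p['view']=np.linalg.inv(C); return o,p
E
python3 - <<'E'
from h import *
o,p=wrist(); save(p,'w1.png')
print(o['tool_pos'],o['tool_rot'],o['time'],o['opening'],o['contact_force']); print(np.round(p['T_tool_cam'],3))
for n,z in (('stop_face',.015),('gate_pivot',.022),('gate_pin',.03),('rail',0),('bearing_4',.005),('bolt',0)):
    for d in robot.tip_of(p,n)[:6]: print(n,np.round(d['at']),round(d['p'],2),atz(p,d['at'],z).round(4))
E
```

```text
[0.54499751 0.06392585 0.24364892] [ 3.14151404e+00 -1.08226224e-04  2.97655115e+00] 3.225 0.0002874142082079923 [ 0.7379954   0.49977633 -0.2848892 ]
[[ 0.002  0.968  0.253  0.068]
 [ 1.    -0.002 -0.001  0.001]
 [-0.     0.253 -0.968 -0.141]
 [ 0.     0.     0.     1.   ]]
stop_face [447. 208.] 0.56 [0.6091 0.2533 0.015 ]
gate_pivot [284. 154.] 0.6 [0.5152 0.0732 0.022 ]
gate_pin [202. 138.] 0.64 [ 0.4833 -0.0092  0.03  ]
rail [295. 199.] 0.58 [0.5731 0.0775 0.    ]
bearing_4 [303. 196.] 0.96 [0.5691 0.0879 0.005 ]
bearing_4 [343. 202.] 0.92 [0.5847 0.1339 0.005 ]
bearing_4 [268. 198.] 0.87 [0.5647 0.0466 0.005 ]
bearing_4 [294.  42.] 0.83 [0.4012 0.1031 0.005 ]
bearing_4 [385. 204.] 0.8 [0.5947 0.1831 0.005 ]
bearing_4 [152.  70.] 0.73 [ 0.4025 -0.0548  0.005 ]
```

View pics/w1.png

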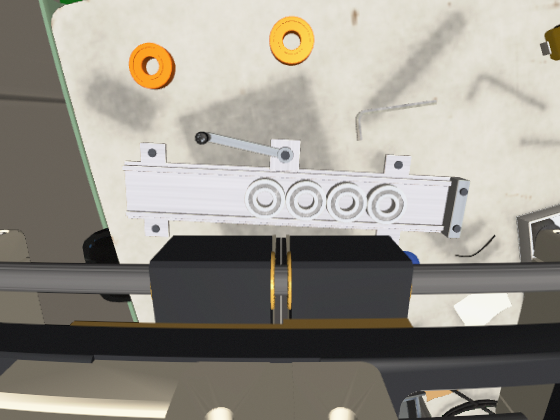

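The wrist view shows the track from (125,190) to (465,205), with the stop on the right. The bearings are at (265,197), (306,199), (347,201) and (386,203), the gate pivot at (285,155) and the pin at (202,138). Next I fit the track pose.

```bash
cat > fit.py <<'E'
import numpy as np
from scipy.optimize import least_squares
st=[(.6091,.2533),(.6072,.2532)]; pv=[(.5152,.0732),(.5181,.077),(.5188,.0725)]; rl=[(.5731,.0775),(.5761,.0659),(.5659,.0799)]
b=[[(.5691-0,.0879),(.577,.087),(.5686,.0838)],[(.5847,.1339),(.5863,.1244),(.5737,.1301)],[(.5647,.0466),(.569,.038),(.5612,.0427)],[(.5947,.1831),(.592,.1771),(.5955,.1878)]]
k=[2,1,3,0]
def w(q,x,y):
    c,s=np.cos(q[2]),np.sin(q[2]); return np.array([q[0]+c*x-s*y,q[1]+s*x+c*y])
def f(q):
    r=[]
    for L,t in ((st,(0,.185)),(pv,(-.052,-.012)),(rl,(0,0))): r+=[w(q,*t)-a for a in L]
    for L,i in zip(b,k): r+=[w(q,0,q[3]-.047*i)-a for a in L]
    return np.ravel(r)
s=least_squares(f,[.57,.07,-.17,.1],loss='soft_l1',f_scale=.003); q=s.x
print(q, 'b4 y',q[3]-.141, (f(q).reshape(-1,2)*1000).round(1).tolist())
pin=np.mean([(.4833,-.0092),(.4818,-.006),(.487,-.0052)],0); p0=w(q,-.052,-.012); 
R=np.array([[np.cos(q[2]),-np.sin(q[2])],[np.sin(q[2]),np.cos(q[2])]])
d=R.T@(pin-p0); print('pin track',d, np.hypot(*d),np.arctan2(-d[1],d[0])); print(w(q,0,q[3]-.141-.0235-.019-.02),w(q,0,.0205-.0235))
E
python3 fit.py
```

```text
[ 0.57102793  0.07427136 -0.20850867  0.10709532] b4 y -0.03390468341236784 [[0.2, 2.0], [2.1, 2.1], [2.5, 0.1], [-0.4, -3.7], [-1.1, 0.8], [-2.1, -3.2], [-5.1, 8.4], [5.1, -5.6], [4.6, -0.8], [-3.3, 0.1], [5.1, 3.3], [-1.2, -0.8], [-2.8, 8.7], [9.8, 3.0], [-0.7, -5.5], [-5.0, 3.1], [2.8, -1.6], [-1.5, -4.1], [1.2, 1.9], [-2.3, -8.8]]
pin track [-0.01632849 -0.08532339] 0.0868717503500852 1.7598819818706009
[ 0.55107205 -0.02004526] [0.57040693 0.07133634]
```

>>> carry_out(
  commands=[
    [[0, 0, 0], 0.044, 0],
    [[-0.008, -0.03, 0.01], 0, 0],
    [[-0.008, -0.03, 0.03], 0, 0],
    [[-0.007, -0.029, 0.04], 0, 0],
    [[0, 0, 0.04], 0, 0],
    [[0, 0, 0.025], 0, 0],
    [[0, 0, 0.015], 0, 0],
    [[0, 0, 0], 0, 0],
  ],
)

```text
time: 4.58
tool_pos: [0.5488, -0.0276, 0.0832]
tool_rot: [3.142, -0.001, 2.934]
contact_force: [-0.5, 1.0, -0.1]
opening: 0.0006
grip_force: 0.0
```

Run:
```python
from h import *
from fit import w,q
o,p=wrist()
print(o['tool_pos'],o['tool_rot'],o['time'])
for n,z in (('gate_pivot',.022),('gate_pin',.03),('rail',0),('bearing_4',.005),('stop_face',.015)):
    for d in robot.tip_of(p,n)[:6]: print(n,np.round(d['at']),round(d['p'],2),atz(p,d['at'],z).round(4))
im=p['pixels']=p['pixels'].copy()
for y in np.linspace(-.2,.18,20):
    for x,z in ((-.035,.01),(.035,.01),(0,.005)):
        u=proj(p,np.r_[w(q,x,y),z]); cv2.circle(im,(int(u[0]),int(u[1])),2,(255,0,0),-1)
t=proj(p,np.r_[o['tool_pos'][:2],o['tool_pos'][2]-.017]); cv2.circle(im,(int(t[0]),int(t[1])),3,(0,255,0),-1)
save(p,'w2.png')
```

```text
[ 0.57102793  0.07427136 -0.20850867  0.10709532] b4 y -0.03390468341236784 [[0.2, 2.0], [2.1, 2.1], [2.5, 0.1], [-0.4, -3.7], [-1.1, 0.8], [-2.1, -3.2], [-5.1, 8.4], [5.1, -5.6], [4.6, -0.8], [-3.3, 0.1], [5.1, 3.3], [-1.2, -0.8], [-2.8, 8.7], [9.8, 3.0], [-0.7, -5.5], [-5.0, 3.1], [2.8, -1.6], [-1.5, -4.1], [1.2, 1.9], [-2.3, -8.8]]
pin track [-0.01632849 -0.08532339] 0.0868717503500852 1.7598819818706009
[ 0.55107205 -0.02004526] [0.57040693 0.07133634]
[ 0.54883151 -0.02761956  0.0831686 ] [ 3.14153852e+00 -1.39153842e-03  2.93376021e+00] 4.575
gate_pivot [427. 146.] 0.71 [0.5161 0.072  0.022 ]
gate_pin [290. 119.] 0.92 [ 0.4835 -0.0079  0.03  ]
bearing_4 [511. 220.] 0.93 [0.5836 0.1348 0.005 ]
bearing_4 [449. 219.] 0.91 [0.5728 0.0898 0.005 ]
bearing_4 [380. 218.] 0.76 [0.5617 0.0411 0.005 ]
```

View pics/w2.png

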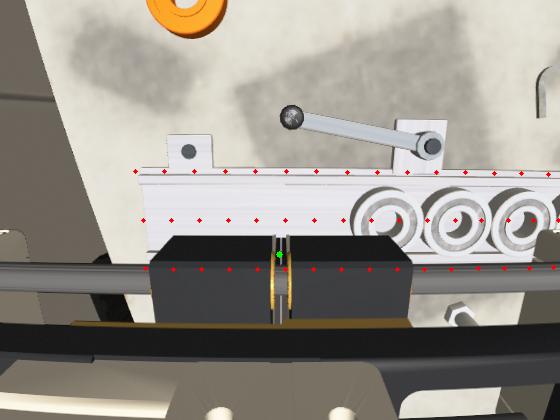

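The model overlay (red dots) lies on the track's outer wall edge at v≈172. bearing_4 is at (385,222), and the gate bar runs from (430,146) to the pin at (291,117). I'll back off a little, lower, and check the finger shape from the side camera.

>>> carry_out(
  commands=[
    [[0, -0.035, 0], 0, 0],
    [[0, 0, 0.025], 0, 0],
    [[0, 0, 0.018], 0, 0],
    [[0, 0, 0.01], 0, 0],
    [[0, 0, 0], 0, 0],
  ],
)

```text
time: 5.5
tool_pos: [0.5418, -0.0619, 0.0305]
tool_rot: [3.141, -0.001, 2.934]
contact_force: [-0.2, -0.3, 0.1]
opening: 0.0002
grip_force: 0.0
```

Run:
```python
from h import *
p=robot.read_camera('side'); o=robot.observe(); print(o['tool_pos'],o['contact_force'])
c=p['pixels'][100:280,200:440]; cv2.imwrite('pics/s2.png',cv2.resize(c,None,fx=3.3,fy=3.3,interpolation=3)[:,:,::-1])
```

```text
[ 0.54218472 -0.06198616  0.03107611] [-0.16552401 -0.31682112 -0.86444306]
```

View pics/s2.png

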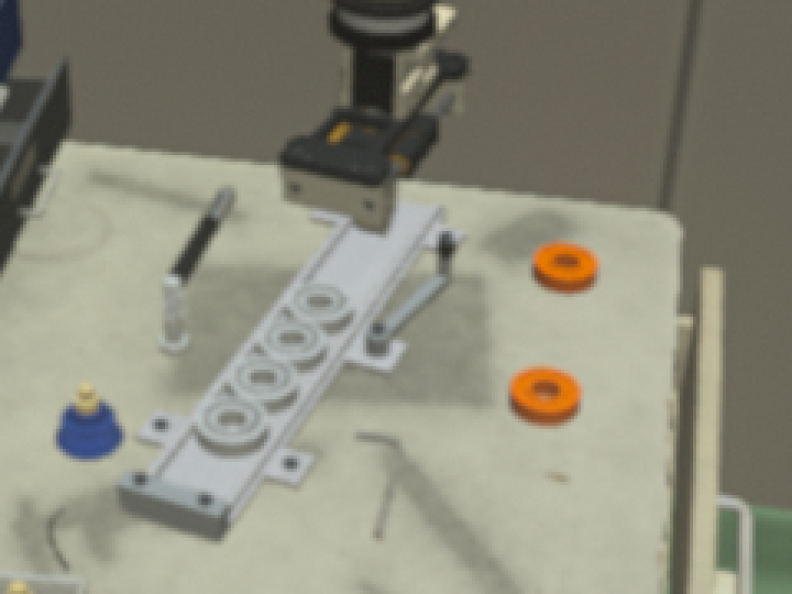

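>>> carry_out(
  commands=[
    [[0, 0.018, 0.002], 0, 0],
    [[0, 0.018, 0], 0, 0],
    [[0, 0.014, 0], 0, 0],
    [[0, 0.005, 0], 0, 0],
    [[0, 0.005, 0], 0, 0],
    [[0, 0.005, 0], 0, 0],
    [[0, 0.005, 0], 0, 0],
    [[0, 0.005, 0], 0, 0],
    [[0, 0.005, 0], 0, 0],
    [[0, 0.005, 0], 0, 0],
    [[0, 0.005, 0], 0, 0],
    [[0, 0.005, 0], 0, 0],
    [[0, 0.005, 0], 0, 0],
    [[0, 0.005, 0], 0, 0],
    [[0, 0, 0], 0, 0],
  ],
)

```text
time: 7.42
tool_pos: [0.5637, 0.0414, 0.0287]
tool_rot: [3.141, 0.0, 2.934]
contact_force: [-0.6, -0.8, 0.4]
opening: 0.0003
grip_force: 0.5
```

```bash
cat > look.py <<'E'
import sys
from h import *
from fit import w,q
o,p=wrist(); save(p,sys.argv[1])
T=lambda X: (np.array([[np.cos(q[2]),np.sin(q[2])],[-np.sin(q[2]),np.cos(q[2])]])@(np.array(X[:2])-q[:2])).round(4)
print('tool',T(o['tool_pos']),o['tool_pos'][2],o['tool_rot'],o['contact_force'],o['time'])
for c,pp in (('wrist',p),('side',robot.read_camera('side'))):
    for n,z in (('bearing_4',.005),('gate_pin',.03),('gate_pivot',.022)):
        for d in robot.tip_of(pp,n)[:6]: print(c,n,np.round(d['at']),round(d['p'],2),T(atz(pp,d['at'],z)))
E
python3 look.py w3.png | tail -n +4
```

```text
tool [-0.0004 -0.0337] 0.028710506735136553 [3.14103024e+00 1.30200217e-04 2.93417400e+00] [-0.61291318 -0.75723452  0.37934226] 7.425
wrist bearing_4 [344. 246.] 0.89 [-0.0027  0.001 ]
wrist bearing_4 [426. 249.] 0.63 [-0.0009  0.046 ]
wrist bearing_4 [506. 250.] 0.6 [0.0005 0.0921]
wrist gate_pin [125. 117.] 0.81 [-0.0694 -0.0981]
wrist gate_pivot [327. 153.] 0.94 [-0.0537 -0.0124]
side bearing_4 [279. 212.] 0.82 [0.0063 0.0399]
side bearing_4 [263. 241.] 0.77 [-0.0037  0.1433]
side bearing_4 [293. 207.] 0.73 [-0.0141  0.0105]
side bearing_4 [276. 230.] 0.64 [-0.0139  0.0987]
side bearing_4 [364. 220.] 0.62 [-0.1741 -0.0111]
side bearing_4 [367. 185.] 0.49 [-0.1411 -0.1435]
side gate_pin [332. 179.] 0.56 [-0.067  -0.0962]
side gate_pivot [311. 200.] 0.98 [-0.0485 -0.0115]
```

View pics/w3.png

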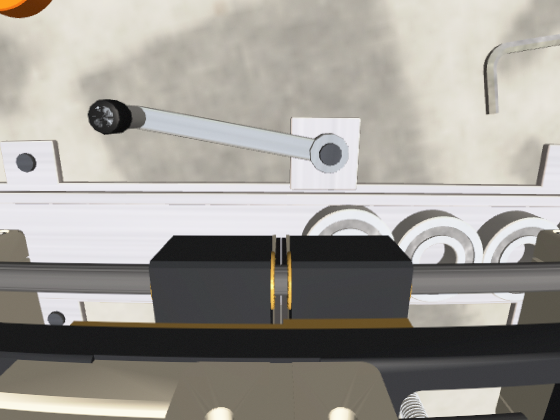

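The train is moving: bearing_4 is at (345,245), about y=+2 mm in track coordinates, so roughly 18 mm remain.

>>> carry_out(
  commands=[
    [[0, 0.004, 0], 0, 0],
    [[0, 0.004, 0], 0, 0],
    [[0, 0.004, 0], 0, 0],
    [[0, 0.002, 0], 0, 0],
    [[0, 0, 0], 0, 0],
  ],
)

```text
time: 8.45
tool_pos: [0.5665, 0.0547, 0.0287]
tool_rot: [3.141, 0.0, 2.934]
contact_force: [0.5, -2.1, 0.5]
opening: 0.0003
grip_force: 1.1
```

>>> carry_out(
  commands=[
    [[0, 0.001, 0], 0, 0],
    [[0, 0.001, 0], 0, 0],
    [[0, 0, 0], 0, 0],
  ],
)

```text
time: 8.82
tool_pos: [0.5669, 0.0564, 0.0287]
tool_rot: [3.142, 0.0, 2.934]
contact_force: [-0.5, -3.8, -0.1]
opening: 0.0004
grip_force: 1.8
```

>>> carry_out(
  commands=[
    [[0, 0.001, 0], 0, 0],
    [[0, 0.001, 0], 0, 0],
    [[0, 0, 0], 0, 0],
  ],
)

```text
time: 9.2
tool_pos: [0.5673, 0.0584, 0.0287]
tool_rot: [3.141, -0.0, 2.934]
contact_force: [-0.3, -3.4, 0.5]
opening: 0.0003
grip_force: 1.8
```

>>> carry_out(
  commands=[
    [[0, 0.001, 0], 0, 0],
    [[0, 0.001, 0], 0, 0],
    [[0, 0, 0], 0, 0],
  ],
)

```text
time: 9.57
tool_pos: [0.5677, 0.0604, 0.0287]
tool_rot: [3.141, -0.0, 2.934]
contact_force: [-1.4, -4.2, 1.8]
opening: 0.0002
grip_force: 1.8
```

>>> carry_out(
  commands=[
    [[0, 0.001, 0], 0, 0],
    [[0, 0.001, 0], 0, 0],
    [[0, 0, 0], 0, 0],
  ],
)

```text
time: 9.95
tool_pos: [0.5681, 0.0624, 0.0287]
tool_rot: [3.141, 0.0, 2.934]
contact_force: [-1.2, -3.7, 1.5]
opening: 0.0007
grip_force: 1.8
```

```bash
python3 look.py w4.png | tail -n +4
python3 - <<'E'
from h import *
p=robot.read_camera('side'); c=p['pixels'][170:270,220:350]; cv2.imwrite('pics/s3.png',cv2.resize(c,None,fx=6,fy=6,interpolation=3)[:,:,::-1])
E
```

```text
tool [-0.0004 -0.0122] 0.028719845392715264 [3.14139628e+00 1.86091287e-05 2.93385386e+00] [-1.18812879 -3.66693323  1.53756786] 9.95
wrist bearing_4 [427. 251.] 0.81 [0.0006 0.0678]
wrist bearing_4 [343. 248.] 0.63 [-0.0016  0.0221]
wrist bearing_4 [506. 252.] 0.61 [0.0014 0.1132]
wrist gate_pin [ 71. 120.] 0.92 [-0.0687 -0.1   ]
wrist gate_pivot [280. 154.] 0.89 [-0.0531 -0.0121]
side bearing_4 [369. 181.] 0.84 [-0.1404 -0.1616]
side bearing_4 [364. 221.] 0.74 [-0.1746 -0.0067]
side bearing_4 [261. 247.] 0.66 [-0.0067  0.1605]
side bearing_4 [290. 210.] 0.66 [-0.0129  0.0247]
side bearing_4 [278. 217.] 0.6 [0.0008 0.0581]
side bearing_4 [270. 232.] 0.55 [-0.004   0.1102]
side gate_pin [334. 181.] 0.68 [-0.0734 -0.0901]
side gate_pivot [314. 201.] 0.96 [-0.0563 -0.0105]
```

View pics/s3.png

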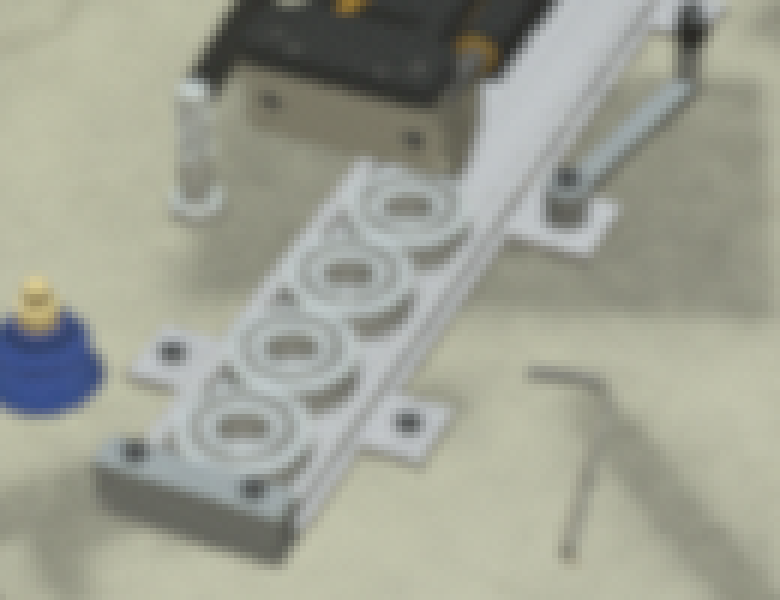

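The side crop shows the row closed up, with the front ring (245,427) at or nearly at the stop block (200,470). I'll keep pushing in small steps until the force rises.

>>> carry_out(
  commands=[
    [[0, 0.001, 0], 0, 0],
    [[0, 0, 0], 0, 0],
  ],
)

```text
time: 10.65
tool_pos: [0.5683, 0.0632, 0.0287]
tool_rot: [-3.142, 0.0, 2.934]
contact_force: [-1.1, -4.9, 1.3]
opening: 0.0003
grip_force: 1.9
```

>>> carry_out(
  commands=[
    [[0, 0.001, 0], 0, 0],
    [[0, 0, 0], 0, 0],
  ],
)

```text
time: 10.9
tool_pos: [0.5685, 0.0643, 0.0287]
tool_rot: [3.141, 0.0, 2.934]
contact_force: [-0.1, -3.3, 1.0]
opening: 0.0006
grip_force: 1.8
```

>>> carry_out(
  commands=[
    [[0, 0.0005, 0], 0, 0],
    [[0, 0, 0], 0, 0],
  ],
)

```text
time: 11.15
tool_pos: [0.5686, 0.0647, 0.0287]
tool_rot: [3.142, 0.0, 2.934]
contact_force: [-1.5, -3.4, 1.8]
opening: 0.0002
grip_force: 2.0
```

>>> carry_out(
  commands=[
    [[0, 0.001, 0], 0, 0],
    [[0, 0, 0], 0, 0],
  ],
)

```text
time: 11.4
tool_pos: [0.5687, 0.0654, 0.0287]
tool_rot: [-3.141, -0.0, 2.934]
contact_force: [-0.9, -5.8, 0.8]
opening: 0.0002
grip_force: 2.7
```

>>> carry_out(
  commands=[
    [[0, 0.001, 0], 0, 0],
    [[0, 0, 0], 0, 0],
  ],
)

```text
time: 11.65
tool_pos: [0.5688, 0.0658, 0.0287]
tool_rot: [-3.14, -0.0, 2.934]
contact_force: [-1.6, -8.1, 1.2]
opening: 0.0001
grip_force: 3.7
```

>>> carry_out(
  commands=[
    [[0, 0.001, 0], 0, 0],
    [[0, 0, 0], 0, 0],
  ],
)

```text
time: 11.9
tool_pos: [0.569, 0.0662, 0.0287]
tool_rot: [-3.14, -0.0, 2.934]
contact_force: [-1.5, -10.8, 2.3]
opening: 0.0004
grip_force: 4.8
```

The force now climbs about 2.5 N per mm, so the row is home against the stop. Next I retreat, lift, and go to the robot side of the gate pin.

>>> carry_out(
  commands=[
    [[0, -0.01, 0], 0, 0],
    [[0, -0.015, 0], 0, 0],
    [[0, 0, -0.03], 0, 0],
    [[0, 0, -0.04], 0, 0],
    [[0.02, -0.01, -0.03], 0, 0],
    [[0.03, -0.012, 0], 0, 0],
    [[0.03, -0.012, 0], 0, 0],
    [[0.025, -0.008, 0], 0, 0],
    [[0, 0, 0], 0, 0],
  ],
)

```text
time: 13.02
tool_pos: [0.4513, 0.0235, 0.1288]
tool_rot: [3.141, -0.001, 2.933]
contact_force: [-0.5, -0.0, -0.0]
opening: 0.0009
grip_force: 0.0
```

```bash
sed -i 's/^print/if __name__=="__main__": print/; s/^d=R.T@(pin-p0); print/d=R.T@(pin-p0)\nif __name__=="__main__": print/' fit.py; python3 look.py w5.png; python3 -c "
from cell import robot; print(robot.observe()['qpos'])"
```

```text
tool [-0.1067 -0.0744] 0.12884051360213516 [ 3.14111822e+00 -7.69870040e-04  2.93301090e+00] [-0.48181957 -0.02259571 -0.03078346] 13.025
wrist bearing_4 [436. 317.] 0.89 [0.0023 0.072 ]
wrist bearing_4 [479. 313.] 0.72 [-0.0012  0.1127]
wrist bearing_4 [359. 121.] 0.59 [-0.1737 -0.0121]
wrist bearing_4 [530. 310.] 0.45 [-0.002   0.1641]
side bearing_4 [280. 219.] 0.85 [-0.005   0.0613]
side bearing_4 [259. 250.] 0.8 [-0.0087  0.1727]
side bearing_4 [289. 210.] 0.74 [-0.0103  0.0231]
side bearing_4 [368. 182.] 0.65 [-0.1408 -0.1544]
side bearing_4 [270. 234.] 0.62 [-0.007   0.1156]
side gate_pin [333. 178.] 0.75 [-0.0693 -0.0996]
side gate_pivot [313. 200.] 0.88 [-0.053  -0.0103]
[-1.16846113e-01  3.52518517e-01  1.87415936e+00  1.71104015e-04
  9.14945741e-01 -1.48015209e+00]
```

View pics/w5.png

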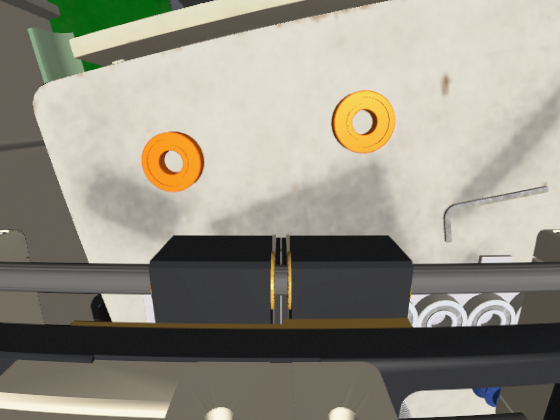

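The wrist view is clear, with the orange rings at (173,160) and (364,121) far from the fingers. The pin itself is hidden under the gripper. I'll lower beside it and compute the arc rows.

>>> carry_out(
  commands=[
    [[0, -0.025, 0], 0, 0],
    [[0, 0, 0.03], 0, 0],
    [[0, 0, 0.03], 0, 0],
    [[0, 0, 0.024], 0, 0],
    [[0, 0, 0], 0, 0],
  ],
)

```text
time: 14.05
tool_pos: [0.4466, -0.0005, 0.0434]
tool_rot: [-3.142, -0.004, 2.934]
contact_force: [-0.1, -0.1, 0.4]
opening: 0.0005
grip_force: 0.0
```

```bash
cat > arc.py <<'E'
import numpy as np
from h import robot
from fit import q
o=robot.observe(); c,s=np.cos(q[2]),np.sin(q[2])
t=np.array([[c,s],[-s,c]])@(np.array(o['tool_pos'][:2])-q[:2]); phi0=o['tool_rot'][2]-np.pi-q[2]
print(t,o['tool_pos'][2],phi0)
N=18; th=np.linspace(1.753,-0.03,N+1); ph=np.linspace(0,1.3,N+1)
P=np.array([-.053,-.012])+.088*np.c_[np.cos(th),-np.sin(th)]-.016*np.c_[np.cos(ph),np.sin(ph)]
cur=t; a=phi0
for X,f in zip(P,ph):
    d=X-cur; # tool x=-track x rotated by a, tool y=+track y
    print([round(float(-(d@[np.cos(a),np.sin(a)])),4), round(float(d@[-np.sin(a),np.cos(a)]),4)], round(float(-(f-a)),4)); cur=X; a=f
E
python3 arc.py
python3 - <<'E'
from h import *
p=robot.read_camera('side'); c=p['pixels'][140:240,280:410]; cv2.imwrite('pics/s4.png',cv2.resize(c,None,fx=6,fy=6,interpolation=3)[:,:,::-1])
E
```

```text
[-0.10629235 -0.09894183] 0.04339021262161506 0.0007721885721021227
[-0.0213, 0.0004] 0.0008
[-0.0087, -0.0023] -0.0722
[-0.0087, -0.0021] -0.0722
[-0.0087, -0.0018] -0.0722
[-0.0087, -0.0016] -0.0722
[-0.0088, -0.0014] -0.0722
[-0.0088, -0.0011] -0.0722
[-0.0088, -0.0009] -0.0722
[-0.0087, -0.0007] -0.0722
[-0.0087, -0.0004] -0.0722
[-0.0087, -0.0002] -0.0722
[-0.0087, 0.0] -0.0722
[-0.0086, 0.0003] -0.0722
[-0.0086, 0.0005] -0.0722
[-0.0086, 0.0007] -0.0722
[-0.0085, 0.0009] -0.0722
[-0.0084, 0.0012] -0.0722
[-0.0084, 0.0014] -0.0722
[-0.0083, 0.0016] -0.0722
```

View pics/s4.png

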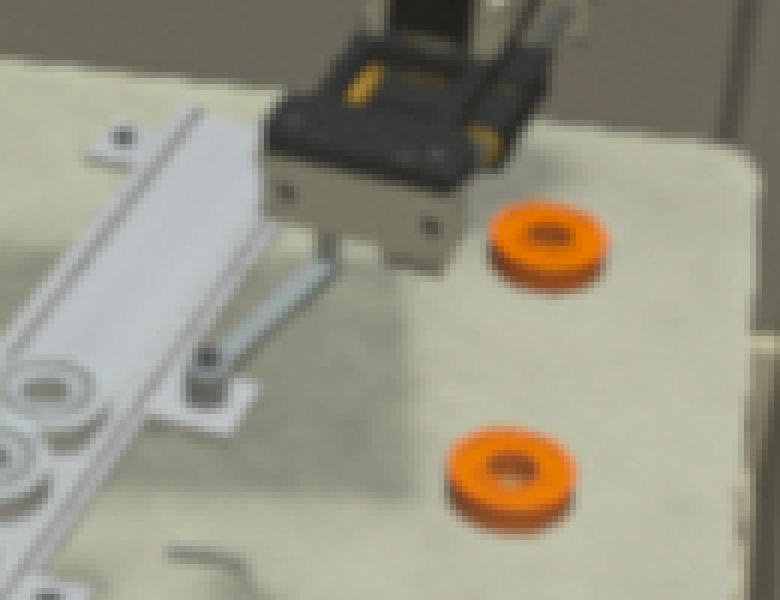

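The pin (325,245) stands on the track side of the fingertips (415,265), clear of them. I'll push the first half of the arc.

>>> carry_out(
  commands=[
    [[-0.011, 0, 0], 0, 0],
    [[-0.01, 0, 0], 0, 0],
    [[-0.0087, -0.0023, 0], -0.072, 0],
    [[-0.0087, -0.0021, 0], -0.072, 0],
    [[-0.0087, -0.0018, 0], -0.072, 0],
    [[-0.0087, -0.0016, 0], -0.072, 0],
    [[-0.0088, -0.0014, 0], -0.072, 0],
    [[-0.0088, -0.0011, 0], -0.072, 0],
    [[-0.0088, -0.0009, 0], -0.072, 0],
    [[-0.0087, -0.0007, 0], -0.072, 0],
    [[0, 0, 0], 0, 0],
  ],
)

```text
time: 15.48
tool_pos: [0.538, -0.0139, 0.0453]
tool_rot: [-3.141, 0.002, -2.774]
contact_force: [-0.3, 0.4, -0.4]
opening: 0.0006
grip_force: 0.0
```

```bash
python3 look.py w6.png | grep -v bearing
python3 - <<'E'
from h import *
p=robot.read_camera('top'); c=p['pixels'][170:280,240:440]; cv2.imwrite('pics/t4.png',cv2.resize(c,None,fx=4,fy=4,interpolation=3)[:,:,::-1])
E
```

```text
tool [-0.014  -0.0931] 0.045282626573913985 [-3.14068545e+00  1.69413586e-03 -2.77382503e+00] [-0.30542285  0.43293968 -0.38807992] 15.475
wrist gate_pivot [440. 267.] 0.82 [-0.0534 -0.013 ]
side gate_pin [305. 173.] 0.6 [ 0.0006 -0.0937]
side gate_pivot [309. 198.] 0.7 [-0.0431 -0.0148]
```

The pin is following the finger. On to the rest of the arc, stopping just short.

>>> carry_out(
  commands=[
    [[-0.0087, -0.0004, 0], -0.072, 0],
    [[-0.0087, -0.0002, 0], -0.072, 0],
    [[-0.0087, 0, 0], -0.072, 0],
    [[-0.0086, 0.0003, 0], -0.072, 0],
    [[-0.0086, 0.0005, 0], -0.072, 0],
    [[-0.0086, 0.0007, 0], -0.072, 0],
    [[-0.0085, 0.0009, 0], -0.072, 0],
    [[-0.0084, 0.0012, 0], -0.072, 0],
    [[0, 0, 0], 0, 0],
  ],
)

```text
time: 17.05
tool_pos: [0.5899, 0.028, 0.0446]
tool_rot: [3.142, 0.0, -2.198]
contact_force: [-0.1, -0.0, 0.0]
opening: 0.0004
grip_force: 0.0
```

>>> carry_out(
  commands=[
    [[-0.004, 0.0006, 0], -0.036, 0],
    [[-0.003, 0.0006, 0], -0.036, 0],
    [[0, 0, 0], 0, 0],
  ],
)

```text
time: 17.42
tool_pos: [0.5929, 0.0342, 0.0447]
tool_rot: [-3.142, 0.0, -2.125]
contact_force: [1.1, -0.1, -0.3]
opening: 0.0002
grip_force: 0.0
```

```bash
python3 look.py w6.png | grep -v bearing
python3 - <<'E'
from h import *
p=robot.read_camera('side'); c=p['pixels'][150:270,220:370]; cv2.imwrite('pics/s5.png',cv2.resize(c,None,fx=5,fy=5,interpolation=3)[:,:,::-1])
E
```

```text
tool [ 0.0297 -0.0347] 0.04473928237298324 [-3.14154117e+00  1.69920117e-04 -2.12495754e+00] [ 1.11477053 -0.10549846 -0.26828671] 17.425
wrist gate_pivot [440. 237.] 0.86 [-0.0529 -0.0123]
side gate_pin [279. 188.] 0.49 [ 0.0294 -0.0104]
side gate_pivot [291. 206.] 0.73 [-0.0158  0.0282]
side gate_pivot [313. 201.] 0.64 [-0.0548 -0.0082]
```

View pics/s5.png

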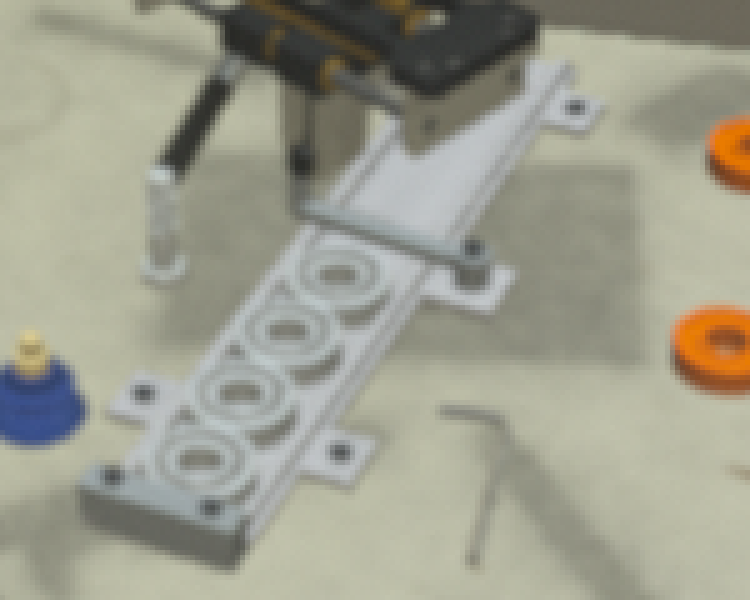

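The gate now lies almost straight across behind the last bearing: bar from (300,208) to (470,250), pin at (302,165), finger behind it. I'll finish with small pushes until it meets the hard stop.

>>> carry_out(
  commands=[
    [[-0.0025, 0.0005, 0], 0, 0],
    [[-0.0025, 0.0005, 0], 0, 0],
    [[0, 0, 0], 0, 0],
  ],
)

```text
time: 18.25
tool_pos: [0.5947, 0.0391, 0.0447]
tool_rot: [3.142, 0.0, -2.125]
contact_force: [0.4, 0.6, -0.1]
opening: 0.0004
grip_force: 0.0
```

>>> carry_out(
  commands=[
    [[-0.002, 0.0005, 0], 0, 0],
    [[-0.001, 0, 0], 0, 0],
    [[0, 0, 0], 0, 0],
  ],
)

```text
time: 18.62
tool_pos: [0.5954, 0.0411, 0.0446]
tool_rot: [3.141, -0.001, -2.125]
contact_force: [-2.9, -4.6, 0.5]
opening: 0.0005
grip_force: 2.4
```

>>> carry_out(
  commands=[
    [[-0.001, 0, 0], 0, 0],
    [[-0.001, 0, 0], 0, 0],
    [[0, 0, 0], 0, 0],
  ],
)

```text
time: 19.0
tool_pos: [0.5956, 0.0416, 0.0445]
tool_rot: [3.14, -0.004, -2.125]
contact_force: [-5.8, -10.4, 2.4]
opening: 0.0008
grip_force: 5.5
```

The force rises to 12 N, so the gate is on its hard stop. Next I back away, lift, and verify.

>>> carry_out(
  commands=[
    [[0.01, 0, 0], 0, 0],
    [[0.02, 0, 0], 0, 0],
    [[0, 0, -0.03], 0, 0],
    [[0, 0, -0.05], 0, 0],
    [[0.03, 0, -0.06], 0, 0],
    [[0.06, 0, -0.03], 0, 0],
    [[0.06, 0, 0], 0, 0],
    [[0, 0, 0], 0, 0],
  ],
)

```text
time: 20.0
tool_pos: [0.5032, -0.1078, 0.2092]
tool_rot: [-3.141, -0.0, -2.131]
contact_force: [0.8, 0.2, -0.4]
opening: 0.0002
grip_force: 0.0
```

```bash
python3 look.py w7.png
python3 - <<'E'
from h import *
a=[]
for n,(r,c) in {'top':((180,260),(235,365)),'side':((170,270),(225,355))}.items():
    p=robot.read_camera(n); i=p['pixels'][r[0]:r[1],c[0]:c[1]]; a.append(cv2.resize(i,(390,300),interpolation=3))
cv2.imwrite('pics/f.png',np.hstack(a)[:,:,::-1])
E
```

```text
tool [-0.0287 -0.1922] 0.20919010820318198 [-3.14058257e+00 -8.93576892e-05 -2.13061900e+00] [ 0.78284085  0.17925408 -0.38931634] 20.0
wrist bearing_4 [447. 281.] 0.89 [-0.1727 -0.0165]
wrist bearing_4 [387. 176.] 0.86 [-0.1381 -0.1624]
side bearing_4 [270. 234.] 0.8 [-0.0064  0.1159]
side bearing_4 [369. 184.] 0.77 [-0.1435 -0.1487]
side bearing_4 [260. 251.] 0.76 [-0.0105  0.1725]
side bearing_4 [287. 211.] 0.73 [-0.0079  0.0278]
side bearing_4 [366. 219.] 0.66 [-0.1771 -0.0186]
side bearing_4 [279. 222.] 0.59 [-0.0063  0.0706]
side gate_pin [277. 187.] 0.77 [ 0.0358 -0.0136]
side gate_pin [289. 210.] 0.29 [-0.0237  0.0534]
side gate_pivot [316. 203.] 0.57 [-0.0625 -0.0032]
side gate_pivot [289. 208.] 0.45 [-0.0171  0.0384]
```

View pics/f.png

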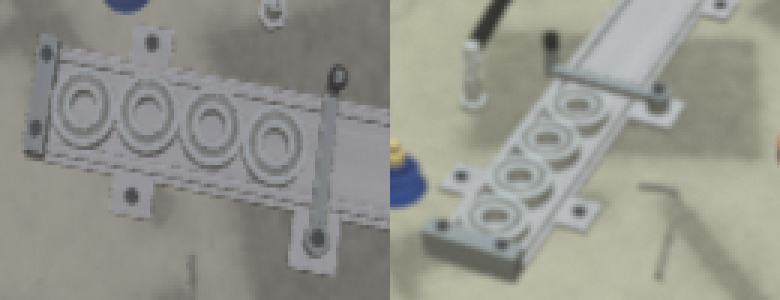

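The left half (top view) shows the front ring's edge at the stop face (56,105), the four rings touching, and the gate bar straight across from (318,238) to (335,90). The bystanders are unmoved.

```bash
python3 -c "
from cell import robot; print(robot.hand_in())"
```

```text
the job is handed in; nothing more can be done
None
```

I pushed the four bearings up as one closed row until they met the end stop, then pushed the gate shut behind the last one until it met its hard stop. The job is handed in at about 20 s on the robot's clock; the hand-in gave no verdict, but the last pictures show the row closed up, the gate across and the bystanders apparently unmoved.

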